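# Turn the parts carousel to the blue-lidded jar

## Task

Turn the parts carousel on the repair bench by pushing the studs on its rim round with a fingertip, until the jar with the blue lid stands at the front (the side towards the robot), squarely in line with the yellow pointer on the base; then draw back. Do not push on, lift or tip the jars: all five stay standing in their nests. Leave the tape roll, the drill chuck and the grease tin where they are.

Things in the scene. Friction and masses are not known exactly. Their poses are not given: they have to be found in the camera images.
- carousel_base: Fixed round blue base of the carousel, 210 mm across, on the bench. Origin on the turning axis at bench level; z up. Its own -x axis is the FRONT: a tongue 34 mm wide runs out that way, ending in a yellow pointer block 147 to 213 mm from the axis, tapered towards it, its top 24 mm above the bench (lower than the disc).
- turntable: Grey aluminium disc, 286 mm across, 12 mm thick, turning either way about the vertical axis without stops; about 1 N at the rim moves it and it stays where left. Origin on the axis at its underside, 28 mm above the bench (top face 40 mm). Blue jar on its own -x axis, four others every 72 degrees. Black hub 44 mm across, top 60 mm above the bench.
- stud_top (a point): Top of the rim stud straight outward of the blue-lidded jar, 76 mm above the bench. Ten such upright black rubber studs, 10 mm across, 36 mm tall, fixed to the disc, stand on a circle of 135 mm radius every 36 degrees, to be pushed round by a finger; one lies straight outward of each jar and one midway between each two.
- jar_blue_center (a point): The jar to be brought to the front: clear, with a BLUE lid, 53 mm across and 40 mm tall, loose, standing in a nest of four low pegs (10 mm tall, about 1.5 mm play) on the disc 70 mm from the turning axis. The point is at its centre, 20 mm above its foot and so 60 mm above the bench; lid top 80 mm above the bench.
- jar_a_center (a point): One of the four similar loose jars on the disc, with an ORANGE lid, same size (53 x 40 mm) and nest; the point is at its centre, 20 mm above its foot.
- jar_b_center (a point): One of the four similar loose jars on the disc, with an ORANGE lid, same size (53 x 40 mm) and nest; the point is at its centre, 20 mm above its foot.
- jar_c_center (a point): One of the four similar loose jars on the disc, with an ORANGE lid, same size (53 x 40 mm) and nest; the point is at its centre, 20 mm above its foot.
- jar_d_center (a point): One of the four similar loose jars on the disc, with an ORANGE lid, same size (53 x 40 mm) and nest; the point is at its centre, 20 mm above its foot.
- tape_mid (a point): Bystander: white roll ring lying flat on the bench beside the carousel, 84 mm across, 28 mm tall; point at its centre.
- chuck_mid (a point): Bystander: dark steel drill chuck standing on the bench, 42 mm across, 56 mm tall; point on its axis half-way up.
- tin_mid (a point): Bystander: green grease tin on the bench, 68 mm across, 60 mm tall; point at its centre.

How it is judged:
By the outcome, as a careful person would: the job done as asked, in the order asked, and still so for the second after the job is handed in, with the robot touching nothing.
It also fails if it takes over 45 s, if anything falls off the work surface, if the arm or the gripper's body presses on something with over 40 N, if the wrist force passes 120 N, or if a joint passes its speed limit or range.

## Robot

A 6-joint arm with a two-finger parallel gripper is mounted at the origin on the work surface. World frame = base frame: x ahead of the robot, y to its left, z up, the work surface at z = 0. Lengths are in m, angles in rad, forces in N, time in s.
With the tool pointing down it reaches from about 0.35 to 0.775 m from the base axis. Payload 7.3 kg.
Tool frame: the origin (TCP) lies at the very end of the fingers, on their centre line; the grasp point (between the pads) lies grip_point_offset behind it (grip_point_offset is the distance from the TCP to the grasp point, in m); z points along the fingers, y is the direction in which the jaws open and shut (so a half turn about z gives the same grasp; the last joint's range is limited). The gripper opens to 92 mm and grips with 3 to 60 N. Pads are 19 mm wide; open, the fingers measure 130 mm over their backs; the gripper's body (75 mm by 190 mm) begins 47 mm behind the grasp point.
Start: joints at [0.984, 0.342, 1.524, -0, 1.275, -0.146], TCP at [0.224, 0.475, 0.227] pointing down, gripper open.
Joint ranges: [-2.53, 2.53], [-0.77, 2.02], [0.04, 2.7], [-1, 4.14], [0.28, 2.66], [-3.11, 3.11]. Speed limits (rad/s): [2.57, 2.57, 3.14, 3.14, 3.14, 3.14].

## Interface

Orientations are given as [roll, pitch, yaw] about the fixed x, y, z axes, in that order (R = Rz(yaw) Ry(pitch) Rx(roll)).
In Python, from cell import * gives the robot as it stands.
- The arm moves only by the shell command python3 -m inch 'ROWS' [OPENING] [FORCE]. ROWS is JSON, a list that holds one entry, the list of rows, each a list of 4 numbers: the shift along the tool's x, y, z in mm, then the turn about the tool's z in rad. In form: [[[x, y, z, roll], ...]]. A call has 1 to 10 rows; each row shifts and turns the commanded pose from where the row before left it, along the tool's axes as they then stand; what a row does not reach is not made up. A row lasts 1/8 s, in which the tool goes at most 62.5 mm and 10.7 degrees, less where a joint would pass 70% of its speed; a pose out of reach is approached as far as the arm can. A call with a gripper value outside its range is refused whole. OPENING is the closure, from -1 (fully open) to 1 (shut), set as the call begins (- or left out, the last holds). The fingers move at their own pace and stop on an object; FORCE is the grip in N (left out, the last holds). Time passes only in rows, so rows that do not move let the fingers close. It gives the time, the measured TCP pose, the force and the opening at its end, in the units of the state.
- observe(): the state, without advancing time (a new reading comes with each control period).
- read_camera(name): name is "side" or "top" or "wrist"; returns a dict with "img" (400x640x3 uint8, blue, green, red), "fx", "fy", "cx", "cy" (pixels), "eye" and "rotation" of the camera in the world; the wrist camera has in their place "T_tool_cam" (4x4, takes a point from camera to tool coordinates, whose origin is the TCP and whose axes are the flange's). Camera axes: x right, y down, z forward; pixel columns grow to the right and rows downward; lengths in m; the calibration is good to about 2 mm. A picture is of the moment at which its call begins: read the wrist's pose just before it. There is no depth.
- hand_in(): hands the job in, once; it reports no verdict.
Trained networks look in the newest picture that a camera, given by its name, has taken for a name from the list of things; names that differ only in an ending like _2 or _b are one class to them, and where a whole thing is asked for, a point or a joint stands for the part that bears it (a point fixed in the world has none). Each returns a list of dicts, best first, with "conf" (0 to 1); they miss things now and then, are a little off and sometimes report something else, mostly with a low value. They report only what shows in the picture. A call takes as long as a camera call.
- boxes_of(camera, label): "at" ([row, column] in pixels, amid what is visible of it).
- place_of(camera, label): "at" ([row, column] in pixels: a listed point, or the origin of a listed thing).
The state is a dict: "time": time; "qpos": joint angles; "qvel": joint speeds; "joint_efforts": joint torques, N m; "tool_pos": TCP position; "tool_rot": TCP orientation; "contact_force": force on the tool from outside, world axes, zero at the start; "torque": the same for the moment, N m; "opening": finger opening in m.
Only numpy, scipy, OpenCV 4.12 (cv2) and the standard library are available. Lean on these libraries where they do the work, as an engineer would, in place of code of your own. Each camera call takes 0.05 s, during which the arm holds its last target. There are 200 camera calls.

## Working session

There is one attempt and no reset: what is moved stays moved. The work goes in short steps, Python scripts to look and compute and a shell command to move; the robot and the scene stay as the last step left them, time stands still between calls to the robot, and variables do not carry over. Pictures are saved under pics/ and viewed, about 8 in all and at most 12, crops included, and the job is handed in when it is done.

```bash
mkdir -p pics
cat > h.py <<'E'
from cell import *
import numpy as np, cv2
def ray(c,at,z):
    d=np.array([(at[1]-c["cx"])/c["fx"],(at[0]-c["cy"])/c["fy"],1.]); d=np.array(c["rotation"])@d
    e=np.array(c["eye"]); return e+d*(z-e[2])/d[2]
E
python3 - <<'E'
from h import *
s=observe(); print(s["time"],s["tool_pos"],s["tool_rot"],s["opening"])
Z=dict(carousel_base=0,turntable=.028,stud_top=.076,jar_blue_center=.06,jar_a_center=.06,tape_mid=.014,chuck_mid=.028,tin_mid=.03)
for n in("top","side"):
    c=read_camera(n); cv2.imwrite(f"pics/{n}0.png",c["img"]); print(n,np.round(c["eye"],3))
    for k,z in Z.items():
        for r in place_of(n,k)[:5]:
            print(k,round(r["conf"],2),np.round(r["at"]),np.round(ray(c,r["at"],z)[:2],4))
E
```

```text
0.0 [0.22375501 0.47446418 0.22602731] [-3.14001341e+00 -1.90684906e-04  2.70078100e+00] 0.09216695327706353
top [0.39  0.027 0.934]Traceback (most recent call last):
  File "<stdin>", line 8, in <module>
  File "h.py", line 5, in ray
    e=np.array(c["eye"]); return e+d*(z-e[2])/d[2]
                                              ~^^^
IndexError: invalid index to scalar variable.
```

View pics/top0.png

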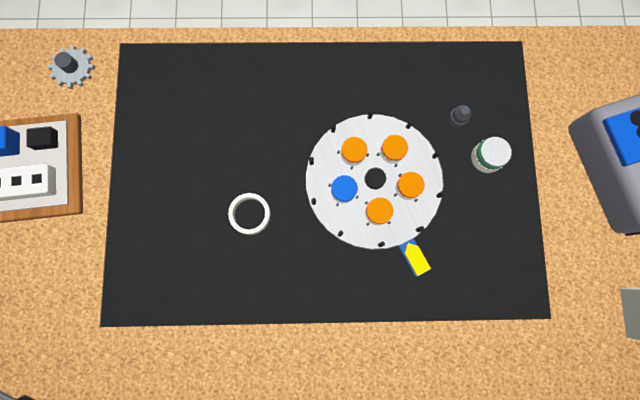

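The top view shows the carousel at about (375,180) with the yellow pointer at about (415,258). The blue jar is at (344,188), the tape at (249,213), the chuck at (461,115) and the tin at (492,155).

```bash
cat > h.py <<'E'
from cell import *
import numpy as np, cv2
from scipy.spatial.transform import Rotation as Ro
def ray(c,at,z):
    d=np.array([(at[1]-c["cx"])/c["fx"],(at[0]-c["cy"])/c["fy"],1.]); r=np.array(c["rotation"])
    R=r if r.shape==(3,3) else Ro.from_euler("xyz",r).as_matrix() if r.size==3 else Ro.from_quat(r).as_matrix()
    d=R@d
    e=np.array(c["eye"]); return e+d*(z-e[2])/d[2]
E
python3 - <<'E'
from h import *
Z=dict(carousel_base=0,turntable=.028,stud_top=.076,jar_blue_center=.06,jar_a_center=.06,tape_mid=.014,chuck_mid=.028,tin_mid=.03)
for n in("top","side"):
    c=read_camera(n); cv2.imwrite(f"pics/{n}1.png",c["img"]); print(n,np.round(c["eye"],3),c["rotation"],c["fx"])
    for k,z in Z.items():
        for r in place_of(n,k)[:5]:
            print(k,round(r["conf"],2),np.round(r["at"]),np.round(ray(c,r["at"],z)[:2],4))
    if n=="top":
        for nm,at in (("hub",(178,375)),):print(nm,ray(c,at,.06))
        print("ptr tip,outer L/R",[np.round(ray(c,a,.024)[:2],4) for a in((247,408),(275,416),(269,431))])
E
```

```text
top [0.39  0.027 0.934] [-2.96204308 -0.01846128 -1.58648017] 443.16266288628185
carousel_base 0.46 [181. 372.] [ 0.5843 -0.1046]
turntable 0.63 [176. 374.] [ 0.5892 -0.1033]
stud_top 0.72 [202. 316.] [0.5284 0.0176]
jar_blue_center 0.49 [212. 249.] [0.5114 0.1523]
jar_a_center 0.73 [212. 377.] [ 0.509  -0.1028]
jar_a_center 0.71 [149. 392.] [ 0.6381 -0.1384]
tape_mid 0.57 [213. 252.] [0.5164 0.1518]
chuck_mid 0.6 [115. 460.] [ 0.7205 -0.2951]
tin_mid 0.81 [156. 491.] [ 0.6299 -0.3546]
hub [ 0.57756407 -0.10158943  0.06      ]
ptr tip,outer L/R [array([ 0.4399, -0.1693]), array([ 0.3833, -0.1827]), array([ 0.3948, -0.214 ])]
side [ 0.037 -0.48   0.767] [-2.3078987  -0.01108957 -0.76034981] 438.49717135533155
turntable 0.67 [253. 366.] [ 0.5753 -0.1046]
stud_top 0.71 [218. 311.] [0.526  0.0241]
jar_blue_center 0.9 [232. 339.] [ 0.5546 -0.0388]
jar_a_center 0.69 [258. 348.] [ 0.5141 -0.1028]
tape_mid 0.83 [214. 269.] [0.5064 0.1523]
chuck_mid 0.89 [268. 475.] [ 0.7145 -0.2926]
tin_mid 0.96 [310. 480.] [ 0.6268 -0.3559]
```

View pics/side1.png

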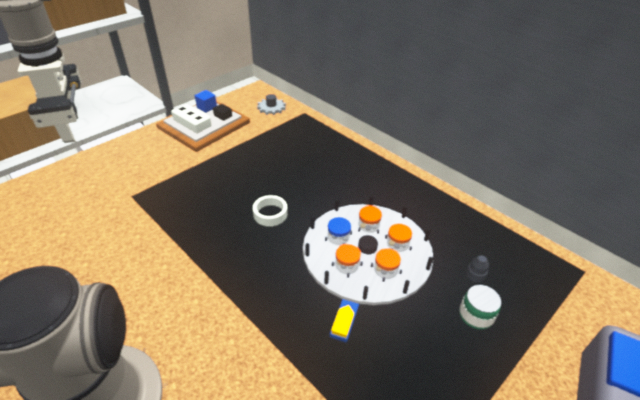

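Side view: blue lid at (339,227), pointer at (345,320) and studs all around the rim. Next I refine the axis, front direction and disc angle from colour blobs.

```bash
cat >> h.py <<'E'
def blobs(img,lo,hi,n,amin):
    m=cv2.inRange(cv2.cvtColor(img,cv2.COLOR_BGR2HSV),lo,hi)
    k,l,st,ce=cv2.connectedComponentsWithStats(m)
    idx=[i for i in np.argsort(-st[1:,4])+1 if st[i,4]>amin and 150<ce[i][1]*0+ce[i][0]<520]
    return [(ce[i][::-1],st[i,4],m,l==i) for i in idx[:n]]
def measure(n,c):
    I=c["img"]
    b=[x for x in blobs(I,(103,150,80),(115,255,255),6,150)]
    o=blobs(I,(8,200,150),(18,255,255),5,150)
    y=blobs(I,(25,180,150),(35,255,255),1,80)
    B=[ray(c,x[0],.078)[:2] for x in b]; O=[ray(c,x[0],.078)[:2] for x in o]
    out=dict(blue=B,orange=O)
    if y:
        rr,cc=np.nonzero(y[0][3]); P=np.array([ray(c,a,.024)[:2] for a in zip(rr,cc)])
        out["ptr"]=P.mean(0); w,v=np.linalg.eigh(np.cov(P.T)); out["pdir"]=np.degrees(np.arctan2(*v[::-1,1]))
    return out
E
python3 - <<'E'
from h import *
np.set_printoptions(precision=4,suppress=True)
from scipy.optimize import least_squares
for n in("top","side"):
    c=read_camera(n); m=measure(n,c)
    for k,v in m.items(): print(n,k,np.array(v).tolist() if 0 else v)
    J=np.array([p for p in list(m["blue"])+list(m["orange"]) if np.hypot(*(p-[.578,-.102]))<.1])
    def f(p):
        w=p[:2]+.07*np.c_[np.cos(p[2]+np.arange(5)*2*np.pi/5),np.sin(p[2]+np.arange(5)*2*np.pi/5)]
        return np.concatenate([w[np.argmin(np.hypot(*(w-j).T))]-j for j in J])
    r=least_squares(f,[.578,-.102,np.radians(112)]); a=r.x[:2]
    print("axis",a,"blue ang",np.degrees(r.x[2]),"rms",np.sqrt(np.mean(r.fun**2)))
    if "ptr" in m: d=m["ptr"]-a; print("front ang",np.degrees(np.arctan2(d[1],d[0])),np.hypot(*d))
E
```

```text
top blue [array([ 0.5542, -0.0369])]
top orange [array([ 0.5596, -0.1705]), array([ 0.6346, -0.1429]), array([ 0.5097, -0.1083]), array([ 0.6233, -0.0631])]
top ptr [ 0.4158 -0.1857]
top pdir -152.14909131796904
axis [ 0.5763 -0.1044] blue ang 110.9704702421137 rms 0.0030389642684952654
front ang -153.1295217009848 0.17994053063741913
side blue [array([ 0.5531, -0.0374]), array([0.6463, 0.6295])]
side orange [array([ 0.5089, -0.1053]), array([ 0.5593, -0.1696]), array([ 0.6328, -0.0589]), array([ 0.6351, -0.1405])]
side ptr [ 0.4142 -0.1846]
side pdir -152.9622793352663
axis [ 0.5778 -0.1024] blue ang 110.49175249296009 rms 0.0005630257777450524
front ang -153.32790696395966 0.18318407351627744
```

```bash
python3 -m inch '[[[-50,-25.4,0,0],[-50,-25.4,0,0],[-50,-25.4,0,0],[-50,-25.4,0,0],[-50,-25.4,0,0],[-50,-25.4,0,0],[-50,-25.4,0,0],[-50,-25.4,0,0],[-50,-25.4,0,0],[-50,-25.4,0,0]]]' 1 10; python3 -m inch '[[[0,0,0,0.175],[0,0,0,0.175],[0,0,0,0.175],[0,0,0,0.175],[0,0,0,0.175],[0,0,0,0.175],[0,0,0,0.175],[0,0,0,0.175]]]';  python3 -m inch '[[[0,0,0,0.175],[0,0,0,0.175],[0,0,0,0.175],[0,0,0,0.175],[0,0,0,0.175],[0,0,0,0.175],[0,0,0,0.175],[0,0,0,0]]]'; python3 -c "import cell;print([k for k in dir(cell) if 'grip' in k], getattr(cell,'grip_point_offset',None))"
```

```text
time: 2.4
tool_pos: [0.5688, 0.0302, 0.2268]
tool_rot: [3.141, 0.0, 2.701]
contact_force: [0.9, 0.4, -0.4]
opening: 0.0006
time: 3.4
tool_pos: [0.5678, 0.0318, 0.2267]
tool_rot: [-3.141, -0.0, 1.295]
contact_force: [-0.3, 0.7, 0.2]
opening: 0.0006
time: 4.4
tool_pos: [0.5678, 0.0318, 0.2267]
tool_rot: [-3.142, 0.0, 0.077]
contact_force: [0.3, -0.0, 0.1]
opening: 0.0004
['grip_point_offset'] 0.0188
```

```bash
python3 -m inch '[[[0,0,40,0],[0,0,40,0],[0,0,40,0],[0,0,0,0]]]'
python3 - <<'E'
from h import *
c=read_camera("top"); d=read_camera("side")
cv2.imwrite("pics/a.png",np.hstack([cv2.resize(x["img"][90:290,260:460],(400,400),interpolation=2) for x in (c,d)]))
E
```

```text
time: 4.9
tool_pos: [0.5658, 0.0319, 0.1041]
tool_rot: [-3.14, 0.007, 0.079]
contact_force: [0.1, 0.1, -0.1]
opening: 0.0005
```

View pics/a.png

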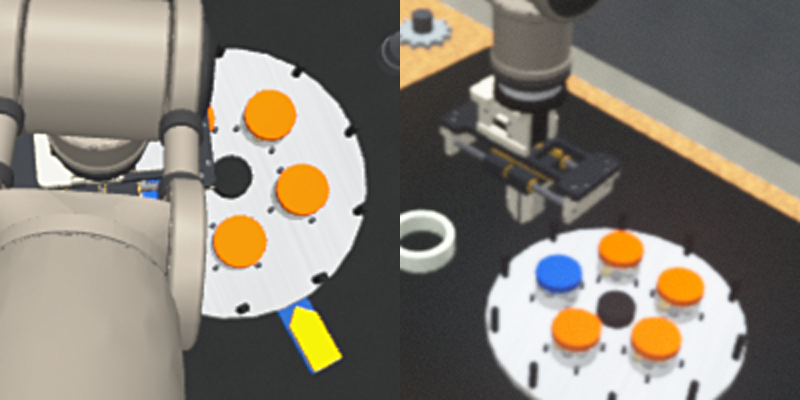

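The side picture (right half) shows the tool above the rim between two studs. Two parts hang down at about (525,205) and (590,195), so I zoom in to see whether the fingers are shut.

Run:
```python
from h import *
d=read_camera("side"); w=read_camera("wrist")
s=observe(); print(s["opening"])
T=np.array(w["T_tool_cam"]); print(np.round(T,3))
q=np.linalg.inv(T)@[0,0,0,1]; print("TCP wrist px",q[0]/q[2]*w["fx"]+w["cx"],q[1]/q[2]*w["fy"]+w["cy"])
r=Ro.from_euler("xyz",d["rotation"]).as_matrix().T@(np.array(s["tool_pos"])-d["eye"]); print("side px",r[0]/r[2]*d["fx"]+d["cx"],r[1]/r[2]*d["fy"]+d["cy"])
cv2.imwrite("pics/b.png",np.hstack([cv2.resize(d["img"][120:240,260:380],(400,400),interpolation=2),cv2.resize(w["img"],(400,250)).repeat(1,0) if 0 else cv2.copyMakeBorder(cv2.resize(w["img"],(400,250)),0,150,0,0,0)]))
```

```text
0.0005337046162123228
[[-0.001 -0.965 -0.263  0.071]
 [ 1.    -0.001 -0.001  0.   ]
 [ 0.    -0.263  0.965 -0.157]
 [ 0.     0.     0.     1.   ]]
TCP wrist px 324.71693685677485 248.63102601383983
side px 322.3077714023651 197.23925572733086
```

View pics/b.png

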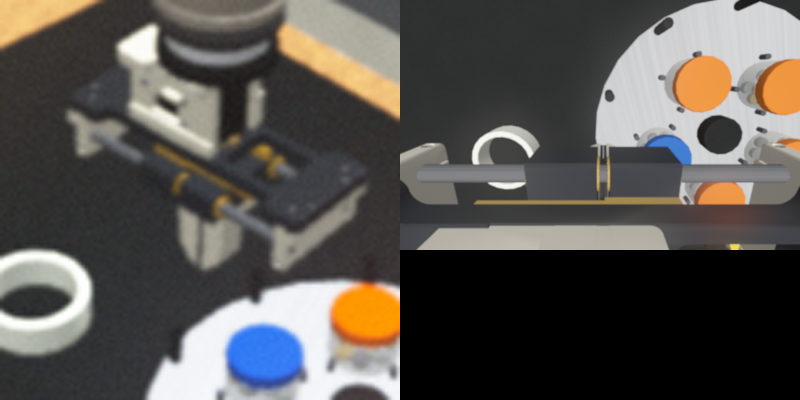

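The fingers are shut (opening 0.5 mm). The hanging end plate is part of the gripper body and clears the lids. I lower the tool, then push round in small arc steps.

```bash
python3 -m inch '[[[0,0,26,0],[0,0,26,0],[0,0,0,0]]]'; python3 -m inch '[[[-9.45,0.33,0,-0.07],[-9.45,0.33,0,-0.07],[-9.45,0.33,0,-0.07],[-9.45,0.33,0,-0.07],[-9.45,0.33,0,-0.07],[-9.45,0.33,0,-0.07],[-9.45,0.33,0,-0.07],[-9.45,0.33,0,-0.07],[-9.45,0.33,0,-0.07],[0,0,0,0]]]'
python3 - <<'E'
from h import *
for n in ("side",):
    c=read_camera(n); m=measure(n,c); A=np.array([.5775,-.103])
    for k in("blue","orange"): print(k,[np.round([np.degrees(np.arctan2(*(p-A)[::-1])),1000*np.hypot(*(p-A))],1) for p in m[k]])
p=observe()["tool_pos"][:2]-A; print("finger",np.degrees(np.arctan2(p[1],p[0])),np.hypot(*p))
cv2.imwrite("pics/c.png",cv2.resize(c["img"][150:350,240:480],(720,600)))
E
```

```text
time: 5.48
tool_pos: [0.5675, 0.0318, 0.0547]
tool_rot: [-3.141, 0.001, 0.076]
contact_force: [1.0, 0.5, 0.5]
opening: 0.0006
time: 6.72
tool_pos: [0.4915, -0.0005, 0.0566]
tool_rot: [3.139, -0.002, 0.705]
contact_force: [-0.6, -0.3, -0.8]
opening: 0.0004
blue [array([138.1,  69.7]), array([ 84.7, 732.8])]
orange [array([-149.8,   67.4]), array([-81.4,  65.1]), array([-3.2, 64.2]), array([60.9, 66.8])]
finger 129.9103416258144 0.13390948653097404
```

View pics/c.png

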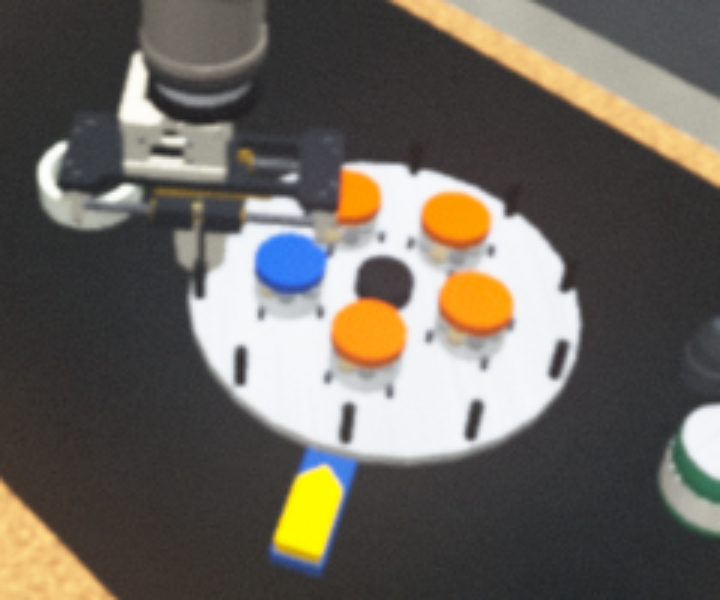

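The stud is being pushed and all five jars are standing. Blue is at about 138° and needs to reach 206.8°.

```bash
python3 -m inch '[[[-9.45,0.33,0,-0.07],[-9.45,0.33,0,-0.07],[-9.45,0.33,0,-0.07],[-9.45,0.33,0,-0.07],[-9.45,0.33,0,-0.07],[-9.45,0.33,0,-0.07],[-9.45,0.33,0,-0.07],[-9.45,0.33,0,-0.07]]]';python3 -m inch '[[[-9.45,0.33,0,-0.07],[-9.45,0.33,0,-0.07],[-9.45,0.33,0,-0.07],[-9.45,0.33,0,-0.07],[-9.45,0.33,0,-0.07],[-9.45,0.33,0,-0.07],[-9.45,0.33,0,-0.07],[0,0,0,0]]]'
cat > m.py <<'E'
from h import *
import sys
A=np.array([.5775,-.103])
for n in ("side","top"):
    c=read_camera(n); m=measure(n,c); print(n)
    for k in("blue","orange"): print(k,[np.round([np.degrees(np.arctan2(*(p-A)[::-1])),1000*np.hypot(*(p-A))],1) for p in m[k]])
    print(n,[(k,np.round(r["at"]),np.round(ray(c,r["at"],z)[:2],4)) for k,z in (("stud_top",.076),("jar_blue_center",.06)) for r in place_of(n,k)[:1]])
    cv2.imwrite(f"pics/{sys.argv[1]}_{n}.png",cv2.resize(c["img"][130:350,240:480],(654,600)))
p=observe()["tool_pos"][:2]-A; print("finger",np.degrees(np.arctan2(p[1],p[0])),np.hypot(*p))
E
python3 m.py d
```

```text
time: 7.78
tool_pos: [0.4508, -0.0627, 0.0557]
tool_rot: [3.138, -0.0, 1.267]
contact_force: [2.5, 1.1, -0.6]
opening: 0.0007
time: 8.78
tool_pos: [0.4462, -0.1283, 0.0554]
tool_rot: [3.14, 0.001, 1.754]
contact_force: [0.4, -0.7, -0.6]
opening: 0.0007
side
blue [array([ 85.1, 728.8])]
orange []
side [('stud_top', array([280., 340.]), array([ 0.4507, -0.1396])), ('jar_blue_center', array([264., 354.]), array([ 0.5107, -0.1243]))]
top
blue []
orange [array([-19.4,  67.1]), array([-83.3,  75. ]), array([130.4,  67.8])]
top []
finger -169.52496600596203 0.13451175917207245
```

View pics/d_side.png

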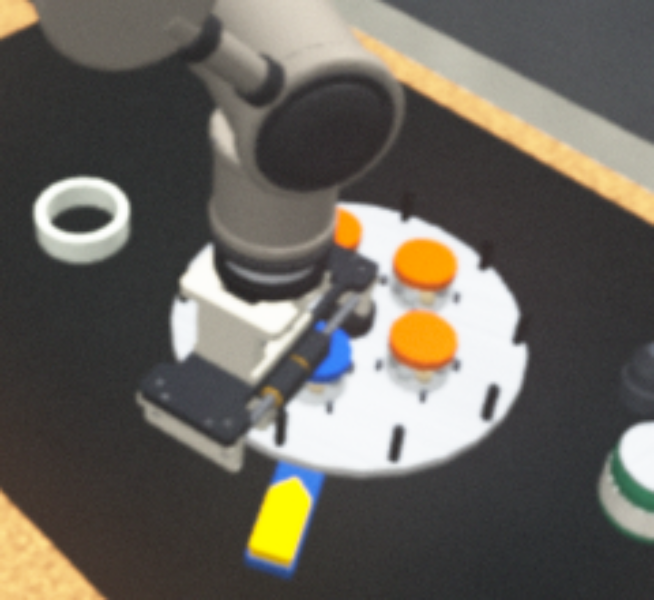

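The finger is at 190.5° and blue is at about 197°. I push about 8° more, back off, and measure with a clear view.

```bash
python3 -m inch '[[[-6.3,0.15,0,-0.0465],[-6.3,0.15,0,-0.0465],[-6.3,0.15,0,-0.0465],[0,0,0,0],[0,0,0,0]]]'; python3 -m inch '[[[10,0,0,0],[10,0,0,0],[0,0,-40,0],[0,0,-50,0],[0,0,-50,0],[50,-30,0,0],[50,-30,0,0],[50,-30,0,0],[50,-30,0,0],[0,0,0,0]]]'; python3 m.py e
```

```text
time: 9.7
tool_pos: [0.4498, -0.1458, 0.0547]
tool_rot: [-3.141, -0.0, 1.894]
contact_force: [0.7, -0.8, -0.1]
opening: 0.0005
time: 10.95
tool_pos: [0.2627, 0.0263, 0.1943]
tool_rot: [-3.141, -0.001, 1.899]
contact_force: [1.2, -0.2, 0.2]
opening: 0.0009
side
blue [array([-153.7,   68.2])]
orange [array([-80.9,  69.3]), array([133.8,  69.9]), array([-8.9, 69.4]), array([62.2, 70.3])]
side [('stud_top', array([286., 348.]), array([ 0.4501, -0.1594])), ('jar_blue_center', array([266., 362.]), array([ 0.5192, -0.1366]))]
top
blue [array([-153.7,   68.5])]
orange [array([-80.9,  70.1]), array([-12.7,  67.3]), array([138.1,  70. ]), array([67.8, 63.8])]
top [('stud_top', array([239., 412.]), array([ 0.4518, -0.166 ])), ('jar_blue_center', array([206., 393.]), array([ 0.5191, -0.1349]))]
finger 157.80253955174766 0.33553511958250126
```

View pics/e_top.png

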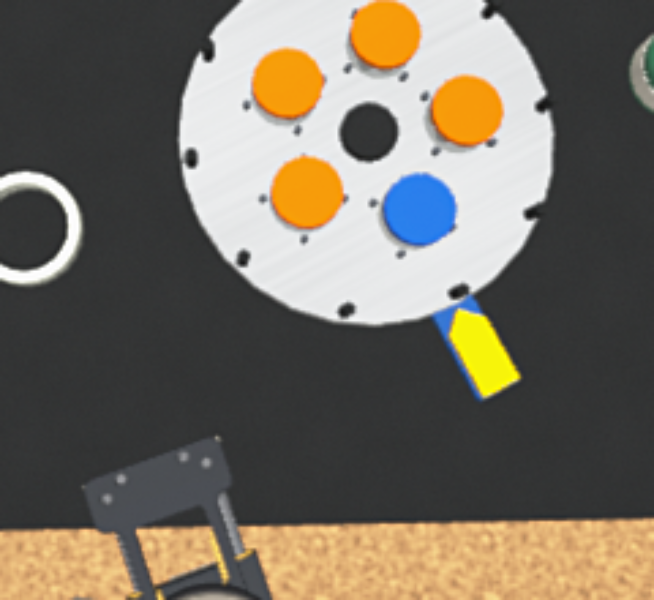

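The top picture shows the blue jar, its stud at about (459,291) and the pointer nearly in line. I repeat the five-jar fit for precision, and use the stud tops as an independent check.

```bash
cat > f.py <<'E'
from h import *
from scipy.optimize import least_squares
def fit(P,w0,K,R,fixR=True):
    def f(p):
        a=p[2]+np.arange(K)*2*np.pi/K; w=p[:2]+R*np.c_[np.cos(a),np.sin(a)]
        return np.concatenate([w[np.argmin(np.hypot(*(w-j).T))]-j for j in P])
    return least_squares(f,w0,loss="soft_l1",f_scale=.002)
for n in("side","top"):
    c=read_camera(n); m=measure(n,c)
    J=np.array([p for p in list(m["blue"])+list(m["orange"]) if np.hypot(*(p-[.578,-.102]))<.1])
    r=fit(J,[.578,-.103,np.radians(-153)],5,.07); a=r.x[:2]; d=m["ptr"]-a; fr=np.degrees(np.arctan2(d[1],d[0]))
    print(n,"axis",np.round(a,4),"blue",np.degrees(r.x[2]).round(2),"rms mm",1e3*np.sqrt(np.mean(r.fun**2)).round(5),"front",fr.round(2),"pdir",m["pdir"])
    # studs: dark pixels; reproject at mid height .058, ring 125..145 mm
    g=c["img"].max(2)<75
    rr,cc=np.nonzero(g); P=np.array([ray(c,x,.058)[:2] for x in zip(rr,cc)])-a; q=np.hypot(*P.T)
    k,l,st,ce=cv2.connectedComponentsWithStats(g.astype(np.uint8))
    S=[ray(c,ce[i][::-1],.058)[:2] for i in range(1,k) if 8<st[i,4]<200]
    S=np.array([s for s in S if .12<np.hypot(*(s-a))<.15])
    if len(S)>3:
        r=fit(S,[*a,np.radians(-153)],10,.135); d=m["ptr"]-r.x[:2]
        print(" studs",len(S),"axis",np.round(r.x[:2],4),"ang",np.degrees(r.x[2]).round(2),"rms",1e3*np.sqrt(np.mean(r.fun**2)).round(5),"front",np.degrees(np.arctan2(d[1],d[0])).round(2))
E
python3 f.py
```

```text
side axis [ 0.5781 -0.1025] blue -153.57 rms mm 0.46 front -153.39 pdir -152.89959352238694
 studs 4 axis [ 0.5795 -0.1004] ang -153.14 rms 0.24000000000000002 front -153.01
top axis [ 0.5753 -0.1049] blue -152.3 rms mm 2.5 front -153.14 pdir -152.14909131796904
 studs 4 axis [ 0.5795 -0.1033] ang -153.59 rms 0.06999999999999999 front -153.28
```

```bash
python3 -c "
from cell import *
s=observe();print(s['time'],s['contact_force']);print(hand_in())"
```

```text
11.35 [ 0.42110823 -0.09430886  1.36715942]
the job is handed in; nothing more can be done
None
```

I pushed one rim stud round by about 96° with the closed fingertips, so the jar with the blue lid now stands at the front, in line with the yellow pointer. I then drew the arm back about 0.2 m clear of the carousel and handed in at 11.35 s.

**Alignment:** In the last checks the jar fit from the side camera gave −153.6° against −153.4° for the pointer. The stud fits, on four studs each, agreed with the pointer to 0.1° (side) and 0.3° (top). The top camera's jar fit differed by 0.8°, but its residual was poor (2.5 mm), so I relied on the others.

**Jars and other items:** All five jars measured in their nests. The last top picture shows the tape roll and part of the tin undisturbed. I did not re-measure the tape, chuck or tin, but the fingertips never came near them. The force readings after each move stayed within about 3 N.

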